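Steady the drawer unit and clear the packing bench into it

TASK

Clear the tools off the packing bench into the small drawer unit, which rocks forward on its set-back plinth when its drawer is out. So first steady it: push a wooden wedge, thin end first, under the front edge near each end until it jams tight; then pull the drawer well open by its handle, put every tool that lies on the bench into it, and push it fully shut. Leave the wedges tight in place, never let the unit tip forward, and do not disturb the tape dispenser, the parcel or the roll of labels.

Things in the scene. Friction and masses are not known exactly. Their poses are not given: they have to be found in the camera images.
- unit_front (a point): Drawer unit: wooden desktop box 320 mm wide, 280 mm deep, top 128 mm above the bench, with one white drawer; it stands on a black plinth set back 100 mm, so its front overhangs the bench by a gap 12 mm high. This point is the middle of the lower front edge of the wooden box (12 mm above the bench); x points into the unit, away from its front, y to the left along the front edge, z up. The unit does not slide, it only rocks.
- unit (a joint): How far the unit has rocked forward about the front of its plinth, rad: 0 standing level, 0.11 front edge nearly on the bench. Without wedges it rocks over when the drawer is out.
- drawer (a joint): How far the drawer is out, m: 0 shut, 0.19 its stop (it may start up to 10 mm ajar); it slides along -x of unit_front against about 1.5 N of friction.
- drawer_handle (a point): Middle of the drawer's horizontal steel bar handle, 10 mm thick, 110 mm long along y, 34 mm in front of the drawer front, 24 mm below the unit's top (104 mm above the bench); axes as unit_front. The drawer front is a white panel 14 mm thick and 316 mm wide, from 36 to 124 mm above the bench; its outer face lies 14 mm in front of the front edge when shut.
- drawer_floor (a point): Point on the drawer's inner floor (46 mm above the bench), on its middle line 80 mm behind the inner face of the drawer front; moves with the drawer; axes as unit_front. Inside 234 mm along x, 276 mm along y, side walls 54 mm high; from 80 mm towards -x to 154 mm towards x of this point.
- wedge_a_mid (a point): Wooden wedge 140 mm long, 40 mm wide, 4 mm thick at the thin end and 28 mm at the thick end, flat underneath, 70 g. This point is half-way along it and 8 mm above its underside; x points to the thin end. Pushed under the front edge it goes in about 47 mm before it jams; a push of about 10 N jams it, and it then stays by friction; either wedge may go at either end.
- wedge_a_tip (a point): Middle of that wedge's thin end, 2 mm above its underside; axes as the wedge.
- wedge_b_mid (a point): Wooden wedge 140 mm long, 40 mm wide, 4 mm thick at the thin end and 28 mm at the thick end, flat underneath, 70 g. This point is half-way along it and 8 mm above its underside; x points to the thin end. Pushed under the front edge it goes in about 47 mm before it jams; a push of about 10 N jams it, and it then stays by friction; either wedge may go at either end.
- wedge_b_tip (a point): Middle of that wedge's thin end, 2 mm above its underside; axes as the wedge.
- knife_mid (a point): Red and black utility knife, blade drawn in, lying flat: 150 x 30 x 18 mm, 90 g; its centre, half-way up; x along its length. May be absent.
- stapler_mid (a point): Blue stapler, 130 x 36 mm (base), 43 mm high, 200 g; middle of its length and width, 20 mm up; x along its length. May be absent.
- tape_mid (a point): Roll of brown parcel tape lying flat: 60 mm across, 48 mm high, 100 g; its centre, half-way up. May be absent.
- measure_mid (a point): Yellow and black tape measure lying on its side: 66 mm (x) x 58 mm (y), 34 mm high, 180 g; its centre, half-way up. May be absent.
- dispenser: Bystander: black desk tape dispenser with a yellow roll, 126 x 50 x 67 mm; middle of its underside.
- parcel: Bystander: closed brown carton 180 x 120 x 60 mm; middle of its underside.
- labelroll: Bystander: roll of white labels standing flat, 90 mm across, 50 mm high; middle of its underside.

How it is judged:
By the outcome, as a careful person would: the job done as asked, in the order asked, and still so for the second after the job is handed in, with the robot touching nothing.
Of knife, stapler, tape, measure only 2 to 4 are there at a start; the rules pass over those that are not, and their reading is None.
At some moment in a run one of knife, stapler, tape, measure may be knocked a few centimetres aside while the robot is not near it.
Once in a run the grip may slacken for a moment while it holds something.
It also fails if it takes over 210 s, if anything falls off the work surface, if the arm or the gripper's body presses on something with over 40 N, if the wrist force passes 120 N, or if a joint passes its speed limit or range.

ROBOT

A 7-joint arm with a two-finger parallel gripper is mounted at the origin on the work surface. World frame = base frame: x ahead of the robot, y to its left, z up, the work surface at z = 0. Lengths are in m, angles in rad, forces in N, time in s.
With the tool pointing down it reaches from about 0.4 to 0.85 m from the base axis. Payload 10.4 kg.
Tool frame: the origin (TCP) lies at the very end of the fingers, on their centre line; the grasp point (between the pads) lies 19 mm behind it; z points along the fingers, y is the direction in which the jaws open and shut (so a half turn about z gives the same grasp; the last joint's range is limited). The gripper opens to 87 mm and grips with 3 to 60 N. Pads are 19 mm wide; open, the fingers measure 117 mm over their backs; the gripper's body (75 mm by 190 mm) begins 51 mm behind the grasp point.
Start: joints at [-1.2, 0.332, -0.065, 1.46, 0.022, 1.35, -0.088], TCP at [0.24, 0.577, 0.223] pointing down, gripper open.
Joint ranges: [-2.6, 2.6], [-0.5, 2.12], [-1.47, 1.34], [0.16, 2.42], [-1.27, 4.41], [0.06, 2.06], [-2.6, 2.6]. Speed limits (rad/s): [2.22, 2.22, 2.79, 2.79, 3.14, 3.14, 3.14].

INTERFACE

Orientations are given as a unit quaternion [x, y, z, w].
In Python, from plant import manip, imaging, workorder, finder gives the robot as it stands.
- The arm moves only by the tool apply_moves, never from a script. Its argument "moves" is a list of rows, each a list of 3 entries, a list of its own where there are three numbers: the turn, a rotation vector about the tool's x, y, z in rad, then the shift along the tool's x, y, z in cm, then the opening, from 0 (shut) to 1 (fully open). A call has 1 to 8 rows; each row is the pose to reach, as a shift and turn from the pose commanded when the call began, along the tool's axes at that moment; what a row does not reach only later rows make up. A row lasts 1/8 s, in which the tool goes at most 62.5 mm and 10.7 degrees, less where a joint would pass 70% of its speed; a pose out of reach is approached as far as the arm can. A call with a gripper value outside its range is refused whole. The fingers move at their own pace and stop on an object; "newtons" is the grip in N (left out, the last holds). Time passes only in rows, so rows that repeat a pose let the fingers close. It gives the time, the measured TCP pose, the force and the opening at its end, in the units of the state.
- manip.sense(): the state, without advancing time (a new reading comes with each control period).
- imaging.grab_frame(name): name is "scene" or "top" or "wrist"; returns the picture (400x640x3 uint8, red, green, blue); there is no depth.
- imaging.camera_info(name): a dict with "intrinsics" (3x3 intrinsics, pixels), "R" (3x3) and "t" (3): a world point X has camera coordinates R X + t; the wrist camera has in their place "tool_from_camera" (4x4, takes a point from camera to tool coordinates, whose origin is the TCP and whose axes are the flange's). Camera axes: x right, y down, z forward; pixel columns grow to the right and rows downward; lengths in m; the calibration is good to about 2 mm. A picture is of the moment at which its call begins: read the wrist's pose just before it. camera_info takes no time and is no camera call.
- workorder.hand_in(): hands the job in, once; it reports no verdict.
Trained networks look in the newest picture that a camera, given by its name, has taken for a name from the list of things; names that differ only in an ending like _2 or _b are one class to them, and where a whole thing is asked for, a point or a joint stands for the part that bears it (a point fixed in the world has none). Each returns a list of dicts, best first, with "p" (0 to 1); they miss things now and then, are a little off and sometimes report something else, mostly with a low value. They report only what shows in the picture. A call takes as long as a camera call.
- finder.silhouettes(camera, target): "mask" (400x640 bool, what is visible of it) and "extent" ([centre column, centre row, width, height] in pixels, round what is visible of it).
The state is a dict: "clock": time; "joint_pos": joint angles; "joint_velocities": joint speeds; "effort": joint torques, N m; "position": TCP position; "eef_rot": TCP orientation; "contact_force": force on the tool from outside, world axes, zero at the start; "torque": the same for the moment, N m; "grip_width": finger opening in m.
Only numpy, scipy, OpenCV 4.12 (cv2) and the standard library are available. Lean on these libraries where they do the work, as an engineer would, in place of code of your own. Each camera call takes 0.05 s, during which the arm holds its last target. There are 200 camera calls.

## Working session

There is one attempt and no reset: what is moved stays moved. The work goes in short steps, Python scripts to look and compute and a tool call to move; the robot and the scene stay as the last step left them, time stands still between calls to the robot, and variables do not carry over. Pictures are saved under pics/ and viewed, about 12 in all and at most 16, crops included, and the job is handed in when it is done.

Besides the shell and the picture viewer there is one more tool, called after ">>>" as name(argument=value, ...) on one line, values as JSON. apply_moves: Moves the arm, as the interface text tells. Its arguments: {"type":"object","properties":{"moves":{"type":"array"},"newtons":{"type":"number"}},"required":["moves"]}

```bash
mkdir -p pics; ls; cat > h.py <<'E'
import sys; sys.path.insert(0,'.')
import numpy as np, cv2
from scipy.spatial.transform import Rotation as Ro
from plant import manip, imaging, workorder, finder
def save(n,f,im=None):
    im=imaging.grab_frame(n) if im is None else im
    cv2.imwrite(f'pics/{f}.png',im[:,:,::-1]); return im
def cam(n,s=None):
    c=imaging.camera_info(n); K=np.array(c['intrinsics'])
    if n=='wrist':
        s=s or manip.sense(); T=np.array(c['tool_from_camera']); Rt=Ro.from_quat(s['eef_rot']).as_matrix()
        Rc=Rt@T[:3,:3]; o=Rt@T[:3,3]+np.array(s['position']); return K,Rc,o
    R=np.array(c['R']); return K,R.T,-R.T@np.array(c['t'])
def ray(n,px,z,s=None):
    K,Rc,o=cam(n,s); px=np.atleast_2d(px); d=(Rc@np.linalg.inv(K)@np.c_[px,np.ones(len(px))].T).T
    return o+d*((z-o[2])/d[:,2])[:,None]
def proj(n,X,s=None):
    K,Rc,o=cam(n,s); p=(K@(Rc.T@(np.atleast_2d(X)-o).T)).T; return p[:,:2]/p[:,2:]
def st():
    s=manip.sense(); print('t',round(s['clock'],2),'p',np.round(s['position'],4),'\nR',np.round(Ro.from_quat(s['eef_rot']).as_matrix(),3).tolist(),'F',np.round(s['contact_force'],1),'w',round(s['grip_width'],4)); return s
E
python3 - <<'E'
from h import *
s=st(); print(np.round(s['joint_pos'],3))
for n in('top','scene'):
    save(n,n+'0'); K,R,o=cam(n); print(n,np.round(o,3),np.round(R[:,2],2))
    for t in ['unit','drawer','drawer_handle','wedge_a_mid','knife_mid','stapler_mid','tape_mid','measure_mid','dispenser','parcel','labelroll']:
        print(t,[(round(d['p'],2),np.round(d['extent']).astype(int).tolist()) for d in finder.silhouettes(n,t)[:3]])
a=cv2.imread('pics/top0.png');
E
```

```text
pics
t 0.0 p [0.2397 0.5768 0.2217] 
R [[-0.923, 0.384, -0.001], [0.384, 0.923, -0.001], [-0.0, -0.001, -1.0]] F [-0.4 -0.3  0.5] w 0.087
[-1.2    0.333 -0.065  1.461  0.022  1.35  -0.088]
top [ 0.538 -0.022  1.547] [ 0.04 -0.   -1.  ]
unit [(0.74, [299, 132, 110, 106]), (0.63, [290, 230, 25, 43]), (0.47, [153, 257, 32, 30])]
drawer [(0.94, [304, 171, 95, 20])]
drawer_handle [(0.85, [304, 174, 94, 24])]
wedge_a_mid [(0.92, [287, 228, 25, 37])]
knife_mid [(0.37, [285, 225, 20, 36])]
stapler_mid [(0.94, [421, 209, 10, 43]), (0.72, [297, 131, 103, 104])]
tape_mid [(0.58, [204, 210, 23, 15])]
measure_mid []
dispenser [(0.62, [156, 216, 17, 33])]
parcel [(0.76, [483, 211, 46, 58])]
labelroll [(0.97, [154, 257, 31, 29])]
scene [1.191 0.445 1.202] [-0.43 -0.34 -0.84]
unit [(0.68, [277, 270, 140, 143])]
drawer [(0.78, [308, 227, 83, 42])]
drawer_handle [(0.69, [309, 228, 84, 50])]
wedge_a_mid [(0.65, [355, 214, 22, 33])]
knife_mid []
stapler_mid [(0.73, [278, 270, 141, 142]), (0.56, [252, 154, 28, 32])]
tape_mid [(0.85, [414, 278, 15, 28])]
measure_mid []
dispenser [(0.82, [469, 307, 36, 43])]
parcel [(0.52, [491, 276, 33, 28])]
labelroll [(0.68, [490, 275, 29, 27])]
```

View pics/top0.png

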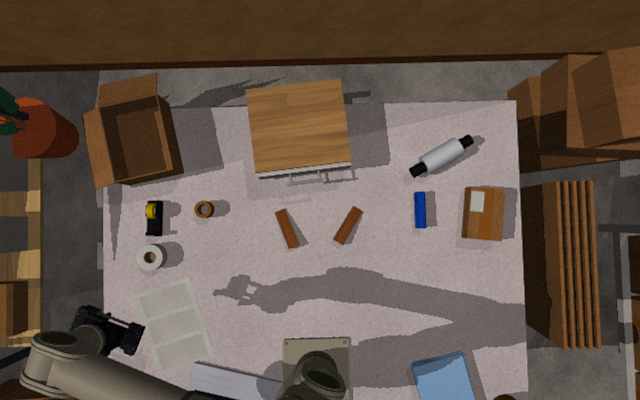

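View pics/scene0.png

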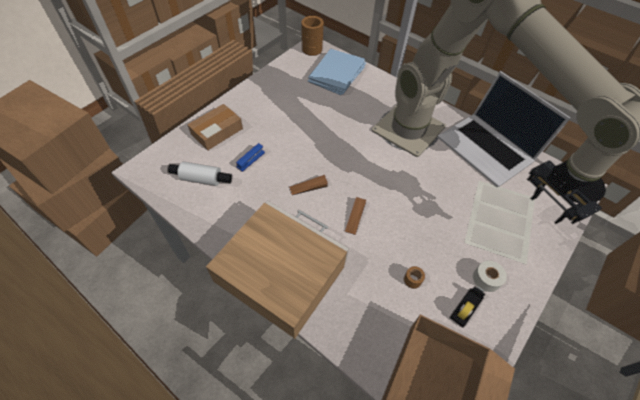

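```bash
python3 - <<'E'
from h import *
im=save('top','top1'); 
K,R,o=cam('top'); print(K)
def msk(t): return finder.silhouettes('top',t)
for t in ['wedge_a_mid','stapler_mid','tape_mid','drawer','unit','parcel','dispenser','labelroll']:
    for d in msk(t)[:2]:
        m=d['mask'].astype(np.uint8); r=cv2.minAreaRect(np.argwhere(m)[:,::-1].astype(np.float32)); z={'wedge_a_mid':.016,'stapler_mid':.03,'tape_mid':.048,'unit':.128,'drawer':.12,'parcel':.06,'dispenser':.06,'labelroll':.05}[t]
        b=ray('top',cv2.boxPoints(r),z); print(t,round(d['p'],2),np.round(r,1) if 0 else r[0],np.round(b.mean(0),3),'corners',np.round(b[:,:2],3).tolist())
# wedges by colour
hsv=cv2.cvtColor(im,cv2.COLOR_RGB2HSV)
m=((hsv[...,0]<14)&(hsv[...,1]>110)).astype(np.uint8); m[:190]=0;m[:,:180]=0;m[270:]=0;m[:,390:]=0
n,l,sts,c=cv2.connectedComponentsWithStats(m)
for i in range(1,n):
    if sts[i,4]>60:
        r=cv2.minAreaRect(np.argwhere(l==i)[:,::-1].astype(np.float32)); b=ray('top',cv2.boxPoints(r),.016); print('col',r,np.round(b[:,:2],3).tolist(),np.round(b.mean(0),3))
cr=im[70:270,235:445]; cv2.imwrite('pics/crop1.png',cv2.resize(cr,None,fx=3,fy=3,interpolation=cv2.INTER_CUBIC)[:,:,::-1])
E
```

```text
[[431.70977683   0.         319.82624424]
 [  0.         431.70977683 200.92853806]
 [  0.           0.           1.        ]]
wedge_a_mid 0.7 (286.0746154785156, 227.5795135498047) [0.504 0.093 0.016] corners [[0.562, 0.136], [0.576, 0.098], [0.446, 0.05], [0.432, 0.088]]
stapler_mid 0.79 (420.0, 209.0) [ 0.558 -0.381  0.03 ] corners [[0.622, -0.361], [0.621, -0.404], [0.494, -0.4], [0.495, -0.357]]
tape_mid 0.74 (203.5, 209.0) [0.576 0.375 0.048] corners [[0.604, 0.408], [0.603, 0.342], [0.547, 0.343], [0.549, 0.409]]
tape_mid 0.28 (285.85205078125, 227.85501098632812) [0.504 0.091 0.048] corners [[0.558, 0.135], [0.574, 0.096], [0.449, 0.047], [0.434, 0.087]]
drawer 0.86 (304.25933837890625, 174.49884033203125) [0.68  0.021 0.12 ] corners [[0.691, 0.178], [0.723, -0.131], [0.669, -0.137], [0.638, 0.173]]
drawer 0.48 (347.3088073730469, 224.48529052734375) [ 0.511 -0.117  0.12 ] corners [[0.468, -0.066], [0.576, -0.135], [0.555, -0.169], [0.447, -0.1]]
unit 0.63 (298.5421447753906, 132.4860382080078) [0.82  0.036 0.128] corners [[0.971, 0.213], [1.003, -0.107], [0.668, -0.139], [0.
[... 393 characters left out ...]
92, 0.574], [0.613, 0.569], [0.61, 0.512], [0.488, 0.519]]
dispenser 0.29 (419.5, 209.0) [ 0.557 -0.372  0.06 ] corners [[0.62, -0.355], [0.619, -0.393], [0.495, -0.389], [0.496, -0.351]]
labelroll 0.87 (151.5, 256.0) [0.418 0.556 0.05 ] corners [[0.464, 0.606], [0.462, 0.506], [0.372, 0.507], [0.375, 0.607]]
col ((347.57354736328125, 225.0441131591797), (10.975909233093262, 38.587181091308594), 30.963756561279297) [[0.46, -0.072], [0.575, -0.146], [0.555, -0.178], [0.439, -0.105]] [ 0.507 -0.125  0.016]
col ((286.7069091796875, 228.51722717285156), (38.99601745605469, 11.327415466308594), 68.19859313964844) [[0.558, 0.134], [0.572, 0.096], [0.443, 0.048], [0.429, 0.085]] [0.5   0.091 0.016]
```

View pics/crop1.png

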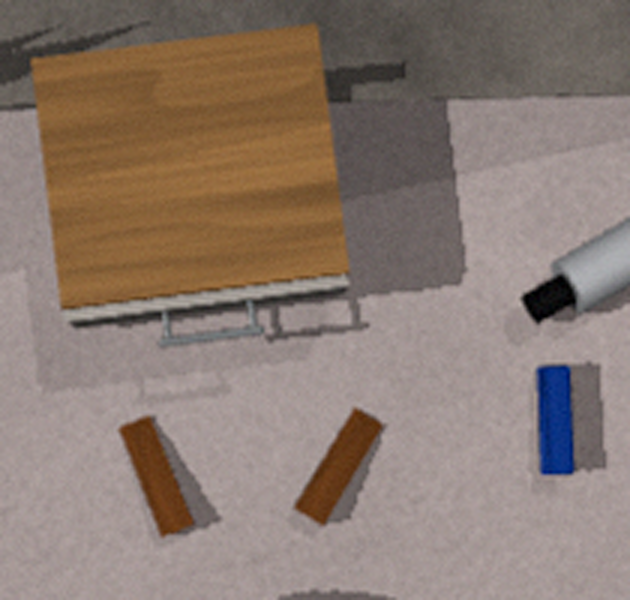

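```bash
cat >> h.py <<'E'
def pose(yaw,tilt=0):
    y=np.array([-np.sin(yaw),np.cos(yaw),0]); z=np.array([np.sin(tilt)*np.cos(yaw),np.sin(tilt)*np.sin(yaw),-np.cos(tilt)])
    return np.c_[np.cross(y,z),y,z]
def plan(targets,start=None):
    """targets: (pos,yaw,tilt); each printed relative to the previous as (turn, shift cm)"""
    if start is None:
        s=manip.sense(); p,R=np.array(s['position']),Ro.from_quat(s['eef_rot']).as_matrix()
    else: p,R=np.array(start[0]),pose(*start[1:])
    for q,*a in targets:
        q=np.array(q); Q=pose(*a); rv=Ro.from_matrix(R.T@Q).as_rotvec(); sh=R.T@(q-p)*100
        print('turn',np.round(rv,3).tolist(),'shift',np.round(sh,2).tolist(),'rows>=',round(max(np.linalg.norm(sh)/6.25,np.degrees(np.linalg.norm(rv))/10.7),1)); p,R=q,Q
E
python3 - <<'E'
from h import *
print(np.round(imaging.camera_info('wrist')['tool_from_camera'],3).tolist())
W=ray('top',[[255.7,172.7],[350.7,161.7],[245.7,89.5],[341,78.5]],.128);print(np.round(W,3))
P=ray('top',[[259.5,178],[351,166]],.124);print(np.round(P,3))
H=ray('top',[[(163)/3+235,343/3+70],[262/3+235,332/3+70]],.109);print(np.round(H,3))
E
```

```text
[[-0.001, -0.966, -0.26, 0.07], [1.0, -0.001, 0.001, -0.0], [-0.001, -0.26, 0.966, -0.162], [0.0, 0.0, 0.0, 1.0]]
[[ 0.689  0.181  0.128]
 [ 0.718 -0.134  0.128]
 [ 0.967  0.208  0.128]
 [ 0.997 -0.109  0.128]]
[[ 0.672  0.169  0.124]
 [ 0.704 -0.135  0.124]]
[[ 0.65   0.072  0.109]
 [ 0.659 -0.039  0.109]]
```

```bash
python3 - <<'E'
from h import *
plan([((.4625,.077,.13),.356,.4),((.4625,.077,.010),.356,.4)])
E
```

```text
turn [-0.15, -0.381, -0.74] shift [-39.76, -37.65, 9.25] rows>= 8.9
turn [0.0, 0.0, 0.0] shift [4.67, 0.0, 11.05] rows>= 1.9
```

>>> apply_moves(moves=[[[-0.15,-0.38,-0.74],[-39.8,-37.6,9.2],1],[[-0.15,-0.38,-0.74],[-39.8,-37.6,9.2],1],[[-0.15,-0.38,-0.74],[-39.8,-37.6,9.2],1],[[-0.15,-0.38,-0.74],[-39.8,-37.6,9.2],1],[[-0.15,-0.38,-0.74],[-39.8,-37.6,9.2],1],[[-0.15,-0.38,-0.74],[-39.8,-37.6,9.2],1],[[-0.15,-0.38,-0.74],[-39.8,-37.6,9.2],1],[[-0.15,-0.38,-0.74],[-39.8,-37.6,9.2],1]])

```text
clock: 2.65
position: [0.4416, 0.1252, 0.1399]
eef_rot: [-0.174, 0.964, 0.036, 0.196]
contact_force: [0.6, 0.1, 1.0]
grip_width: 0.0869
```

>>> apply_moves(moves=[[[0,0,0],[0,0,0],1],[[0,0,0],[0,0,0],1],[[0,0,0],[0,0,0],1]])

```text
clock: 3.02
position: [0.4406, 0.1281, 0.1399]
eef_rot: [-0.175, 0.964, 0.035, 0.195]
contact_force: [0.0, 1.1, 0.4]
grip_width: 0.0873
```

```bash
python3 - <<'E'
from h import *
s=st(); print(np.round(s['joint_pos'],2)); plan([((.4625,.077,.13),.356,.4),((.4625,.077,.010),.356,.4)])
im=save('wrist','w1'); d=finder.silhouettes('wrist','wedge_a_mid')
for e in d[:2]: 
  c=cv2.boxPoints(cv2.minAreaRect(np.argwhere(e['mask'])[:,::-1].astype(np.float32))); print(e['p'],np.round(c).tolist(),np.round(ray('wrist',c,.012,s)[:,:2],3).tolist())
E
```

```text
t 3.02 p [0.4406 0.1281 0.1399] 
R [[-0.863, -0.351, 0.364], [-0.323, 0.936, 0.137], [-0.389, 0.0, -0.921]] F [0.  1.1 0.4] w 0.0873
[-0.89 -0.33  0.44  2.33  0.26  0.73  1.32]
turn [0.001, -0.0, 0.002] shift [0.15, -5.55, 1.02] rows>= 0.9
turn [0.0, 0.0, 0.0] shift [4.67, 0.0, 11.05] rows>= 1.9
0.93 [[211.0, 101.0], [271.0, 95.0], [285.0, 235.0], [224.0, 241.0]] [[0.445, 0.043], [0.425, 0.084], [0.555, 0.134], [0.583, 0.081]]
```

View pics/w1.png

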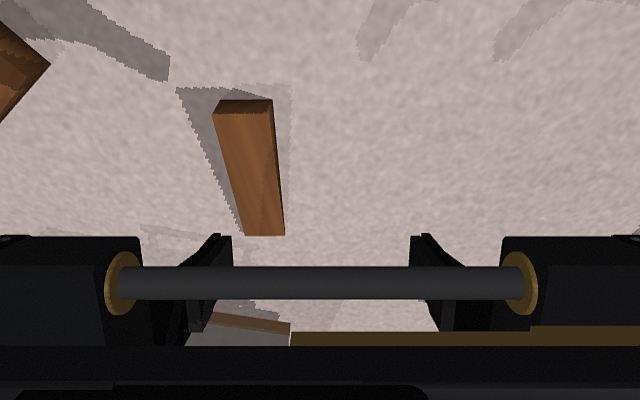

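>>> apply_moves(moves=[[[0,0,0],[0.15,-5.5,1.0],1],[[0,0,0],[2.5,-5.5,6.5],1],[[0,0,0],[4.8,-5.5,12.1],1],[[0,0,0],[4.8,-5.5,12.1],1],[[0,0,0],[4.8,-5.5,12.1],1]])

```text
clock: 3.75
position: [0.4612, 0.0765, 0.0071]
eef_rot: [-0.174, 0.965, 0.035, 0.193]
contact_force: [-0.2, -0.3, -0.2]
grip_width: 0.0872
```

```bash
python3 - <<'E'
from h import *
s=st(); print(np.round(s['joint_pos'],2)); plan([((.4625,.077,.010),.356,.4)])
E
```

```text
t 3.75 p [0.4612 0.0765 0.0071] 
R [[-0.865, -0.349, 0.36], [-0.322, 0.937, 0.135], [-0.385, 0.001, -0.923]] F [-0.2 -0.3 -0.2] w 0.0872
[-0.47  0.03  0.25  2.42 -0.19  0.31  1.88]
turn [0.001, -0.005, 0.001] shift [-0.24, 0.0, -0.21] rows>= 0.1
```

>>> apply_moves(moves=[[[0,0,0],[0,0,0],0],[[0,0,0],[0,0,0],0],[[0,0,0],[0,0,0],0],[[0,0,0],[0,0,0],0],[[0,0,0],[-0.6,0,-1.4],0],[[0,0,0],[-0.6,0,-1.4],0]], newtons=40)

```text
clock: 4.5
position: [0.4638, 0.0769, 0.0261]
eef_rot: [-0.174, 0.964, 0.036, 0.197]
contact_force: [-4.7, -2.3, 12.8]
grip_width: 0.0352
```

```bash
python3 - <<'E'
from h import *
s=st(); print(np.round(s['joint_pos'],2)); plan([((.557,.1404,.016),.093,.4),((.557,.1404,.008),.093,.4),((.607,.1454,.008),.093,.4)])
E
```

```text
t 4.5 p [0.4638 0.0769 0.0261] 
R [[-0.862, -0.349, 0.367], [-0.321, 0.937, 0.137], [-0.391, 0.0, -0.92]] F [-4.7 -2.3 12.8] w 0.0352
[-0.48 -0.02  0.26  2.41 -0.14  0.36  1.83]
turn [0.103, 0.002, 0.243] shift [-9.68, 2.7, 5.21] rows>= 1.8
turn [0.0, 0.0, 0.0] shift [0.31, 0.0, 0.74] rows>= 0.1
turn [0.0, 0.0, 0.0] shift [-4.63, 0.03, 1.96] rows>= 0.8
```

```bash
python3 - <<'E'
from h import *
st(); a=save('wrist','w2'); b=imaging.grab_frame('top')[150:270,230:390]; b=cv2.resize(b,(640,480),interpolation=cv2.INTER_CUBIC); save('',"w2b",np.vstack([cv2.resize(a,(480,300)),cv2.resize(b,(480,290))]))
E
```

```text
t 4.5 p [0.4638 0.0769 0.0261] 
R [[-0.862, -0.349, 0.367], [-0.321, 0.937, 0.137], [-0.391, 0.0, -0.92]] F [-4.7 -2.3 12.8] w 0.0352
```

View pics/w2b.png

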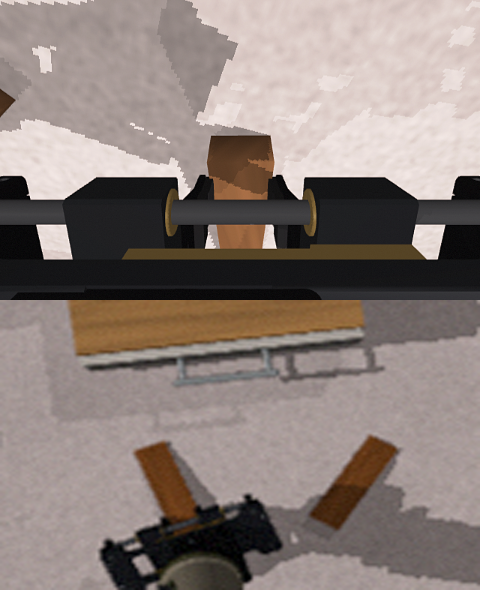

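>>> apply_moves(moves=[[[0.05,0,0.12],[-4.8,1.35,2.6],0],[[0.103,0,0.243],[-9.7,2.7,5.2],0],[[0.103,0,0.243],[-9.7,2.7,5.2],0],[[0.103,0,0.243],[-9.7,2.7,5.2],0]])

```text
clock: 5.1
position: [0.5583, 0.1428, 0.0153]
eef_rot: [-0.046, 0.979, 0.01, 0.2]
contact_force: [2.2, 2.4, 3.7]
grip_width: 0.0395
```

```bash
python3 - <<'E'
from h import *
s=st(); plan([((.557,.1404,.008),.093,.4),((.607,.1454,.008),.093,.4)])
a=save('wrist','w3'); b=imaging.grab_frame('top')[150:270,230:390]; b=cv2.resize(b,(640,480),interpolation=cv2.INTER_CUBIC); save('',"w3b",np.vstack([cv2.resize(a,(480,300)),cv2.resize(b,(480,290))]))
E
```

```text
t 5.1 p [0.5583 0.1428 0.0153] 
R [[-0.916, -0.095, 0.39], [-0.087, 0.996, 0.038], [-0.392, 0.001, -0.92]] F [2.2 2.4 3.7] w 0.0395
turn [0.002, 0.002, 0.001] shift [0.42, -0.23, 0.61] rows>= 0.1
turn [0.0, 0.0, 0.0] shift [-4.63, 0.03, 1.96] rows>= 0.8
```

View pics/w3b.png

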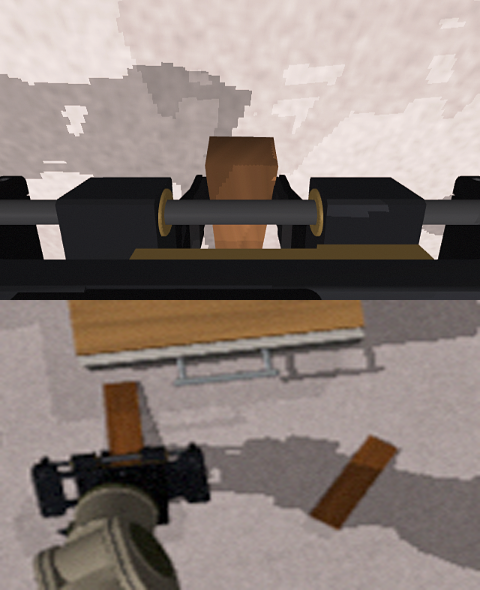

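>>> apply_moves(moves=[[[0,0,0],[0.4,-0.2,0.7],0],[[0,0,0],[0.4,-0.2,0.7],0],[[0,0,0],[-1.4,-0.2,1.5],0],[[0,0,0],[-2.4,-0.2,1.9],0],[[0,0,0],[-3.3,-0.2,2.3],0],[[0,0,0],[-3.3,-0.2,2.3],0]])

```text
clock: 5.95
position: [0.5959, 0.1427, 0.0078]
eef_rot: [-0.046, 0.979, 0.01, 0.199]
contact_force: [-13.7, 0.3, 26.8]
grip_width: 0.0398
```

```bash
python3 - <<'E'
from h import *
st(); s=imaging.grab_frame('scene')[160:300,250:450]; b=imaging.grab_frame('top')[130:250,230:390]; b=cv2.resize(b,(520,390)[:2],interpolation=cv2.INTER_CUBIC)[:290]; save('',"w4b",np.vstack([cv2.resize(s,(520,364),interpolation=cv2.INTER_CUBIC)[:300],b]))
E
```

```text
t 5.95 p [0.5959 0.1427 0.0078] 
R [[-0.917, -0.093, 0.388], [-0.085, 0.996, 0.038], [-0.39, 0.002, -0.921]] F [-13.7   0.3  26.8] w 0.0398
```

View pics/w4b.png

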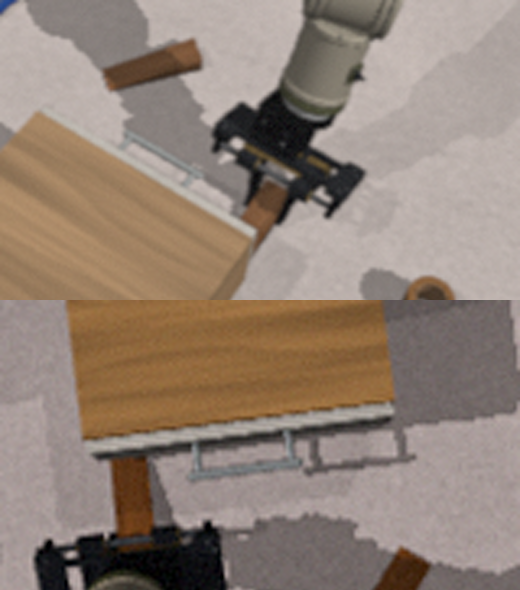

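>>> apply_moves(moves=[[[0,0,0],[-0.08,0,-0.2],0],[[0,0,0],[-0.08,0,-0.2],0],[[0,0,0],[-0.08,0,-0.2],0]])

```text
clock: 6.42
position: [0.5948, 0.1413, 0.0079]
eef_rot: [-0.045, 0.979, 0.009, 0.198]
contact_force: [-3.8, 0.6, 3.8]
grip_width: 0.0396
```

Pressing on the bench was the cause. Push on at this height.

>>> apply_moves(moves=[[[0,0,0],[-0.9,0,0.4],0],[[0,0,0],[-1.4,0,0.6],0],[[0,0,0],[-1.8,0,0.75],0],[[0,0,0],[-1.8,0,0.75],0]])

```text
clock: 6.92
position: [0.6149, 0.1433, 0.0081]
eef_rot: [-0.045, 0.979, 0.009, 0.198]
contact_force: [0.1, 0.5, 0.4]
grip_width: 0.0397
```

>>> apply_moves(moves=[[[0,0,0],[-0.5,0,0.2],0],[[0,0,0],[-0.9,0,0.38],0],[[0,0,0],[-1.2,0,0.5],0],[[0,0,0],[-1.2,0,0.5],0]])

```text
clock: 7.42
position: [0.6279, 0.1447, 0.0084]
eef_rot: [-0.045, 0.979, 0.009, 0.198]
contact_force: [0.5, -0.1, -1.4]
grip_width: 0.0401
```

>>> apply_moves(moves=[[[0,0,0],[-0.2,0,0.08],0],[[0,0,0],[-0.4,0,0.16],0],[[0,0,0],[-0.4,0,0.16],0]])

```text
clock: 7.8
position: [0.6322, 0.1451, 0.0086]
eef_rot: [-0.045, 0.979, 0.009, 0.198]
contact_force: [-0.6, -0.9, -0.9]
grip_width: 0.0396
```

>>> apply_moves(moves=[[[0,0,0],[-0.2,0,0.1],0],[[0,0,0],[-0.4,0,0.18],0],[[0,0,0],[-0.4,0,0.18],0]])

```text
clock: 8.18
position: [0.6365, 0.1454, 0.0084]
eef_rot: [-0.045, 0.979, 0.009, 0.198]
contact_force: [0.7, 0.5, -1.4]
grip_width: 0.0394
```

>>> apply_moves(moves=[[[0,0,0],[-0.2,0,0.08],0],[[0,0,0],[-0.2,0,0.08],0]])

```text
clock: 8.43
position: [0.6381, 0.1456, 0.0081]
eef_rot: [-0.045, 0.979, 0.009, 0.198]
contact_force: [-1.5, -1.0, -1.4]
grip_width: 0.0397
```

```bash
python3 - <<'E'
from h import *
s=st(); im=save('wrist','w5'); d=finder.silhouettes('wrist','wedge_a_mid')
for e in d[:2]:
  m=e['mask']; print(e['p'],e['extent'])
c=np.mean(im[150:260,315:325],axis=1); print([(150+i,int(v[0]),int(v[2])) for i,v in enumerate(c)][::4])
for r in (175,180,185,190):print(r,ray('wrist',[[320,r]],.028,s).round(4))
E
```

```text
t 8.43 p [0.6381 0.1456 0.0081] 
R [[-0.918, -0.092, 0.386], [-0.085, 0.996, 0.036], [-0.388, -0.0, -0.922]] F [-1.5 -1.  -1.4] w 0.0397
[(150, 163, 147), (154, 162, 146), (158, 155, 139), (162, 150, 135), (166, 150, 135), (170, 152, 137), (174, 152, 136), (178, 151, 136), (182, 155, 140), (186, 150, 135), (190, 64, 27), (194, 67, 28), (198, 70, 29), (202, 73, 31), (206, 76, 32), (210, 80, 33), (214, 85, 35), (218, 90, 38), (222, 95, 40), (226, 100, 41), (230, 102, 43), (234, 101, 42), (238, 116, 48), (242, 116, 49), (246, 117, 49), (250, 116, 48), (254, 117, 49), (258, 116, 48)]
175 [[0.579  0.1395 0.028 ]]
180 [[0.5811 0.1397 0.028 ]]
185 [[0.5832 0.1399 0.028 ]]
190 [[0.5854 0.1401 0.028 ]]
```

```bash
python3 - <<'E'
from h import *
s=st(); U=np.array([.7035,.0235,0]);x=np.array([.9957,.0929,0])
for r,z in((188,0),(236,.028)):
  p=ray('wrist',[[320,r]],z,s)[0];print(p.round(4),(p-U)@x)
E
```

```text
t 8.53 p [0.6381 0.1456 0.0082] 
R [[-0.918, -0.092, 0.386], [-0.085, 0.996, 0.036], [-0.388, -0.0, -0.922]] F [-1.9 -0.9 -0.6] w 0.0397
[0.6048 0.1419 0.    ] -0.08732809213907572
[0.6077 0.1421 0.028 ] -0.08432579399616667
```

>>> apply_moves(moves=[[[0,0,0],[-0.2,0,0.1],0],[[0,0,0],[-0.4,0,0.18],0],[[0,0,0],[-0.4,0,0.18],0]])

```text
clock: 8.9
position: [0.6395, 0.1457, 0.0077]
eef_rot: [-0.045, 0.98, 0.009, 0.195]
contact_force: [-31.5, -4.2, 24.9]
grip_width: 0.0394
```

>>> apply_moves(moves=[[[0,0,0],[-0.3,0,0.1],0.75],[[0,0,0],[-0.2,0,0.1],0.75],[[0,0,0],[0,0,-1],0.75],[[0,0,0],[1.5,0,-6],0.75],[[0,0,0],[3,0,-11],0.75],[[0,0,0],[3,0,-14],1],[[0,0,0],[3,0,-14],1]])

```text
clock: 9.78
position: [0.5625, 0.1394, 0.1297]
eef_rot: [-0.045, 0.978, 0.011, 0.201]
contact_force: [0.5, 0.6, -1.0]
grip_width: 0.0778
```

```bash
python3 - <<'E'
from h import *
s=st(); im=save('wrist','w6'); U=np.array([.7035,.0235,0]);x=np.array([.9957,.0929,0])
d=finder.silhouettes('wrist','wedge_a_mid')
for e in d[:2]: print(e['p'],e['extent'])
d=finder.silhouettes('top','wedge_a_mid')
plan([((.473,-.103,.12),-.57,.4),((.473,-.103,.009),-.57,.4)])
E
```

```text
t 9.78 p [0.5625 0.1394 0.1297] 
R [[-0.915, -0.093, 0.392], [-0.084, 0.996, 0.039], [-0.394, 0.003, -0.919]] F [ 0.5  0.6 -1. ] w 0.0778
turn [0.258, -0.0, 0.61] shift [10.38, -23.23, -3.77] rows>= 4.1
turn [0.0, 0.0, 0.0] shift [4.32, 0.0, 10.22] rows>= 1.8
```

View pics/w6.png

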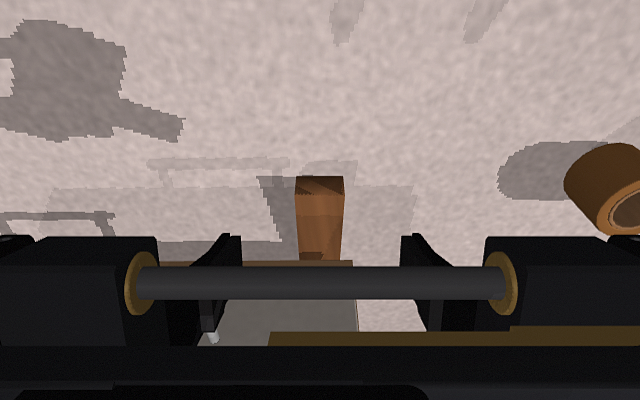

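>>> apply_moves(moves=[[[0.13,0,0.3],[5.2,-11.6,-1.9],1],[[0.258,0,0.61],[10.4,-23.2,-3.8],1],[[0.258,0,0.61],[10.4,-23.2,-3.8],1],[[0.258,0,0.61],[10.4,-23.2,-3.8],1],[[0.258,0,0.61],[10.4,-23.2,-3.8],1],[[0.258,0,0.61],[10.4,-23.2,-3.8],1],[[0.258,0,0.61],[10.4,-23.2,-3.8],1]])

```text
clock: 10.8
position: [0.473, -0.1017, 0.1201]
eef_rot: [0.274, 0.941, -0.056, 0.19]
contact_force: [-0.3, 0.5, 0.3]
grip_width: 0.087
```

```bash
python3 - <<'E'
from h import *
s=st(); print(np.round(s['joint_pos'],2)); imaging.grab_frame('wrist'); d=finder.silhouettes('wrist','wedge_a_mid')
for e in d[:2]: 
  c=cv2.boxPoints(cv2.minAreaRect(np.argwhere(e['mask'])[:,::-1].astype(np.float32))); print(e['p'],np.round(c).tolist(),np.round(ray('wrist',c,.012,s)[:,:2],3).tolist())
plan([((.473,-.103,.009),-.57,.4)])
E
```

```text
t 10.8 p [ 0.473  -0.1017  0.1201] 
R [[-0.777, 0.538, 0.327], [0.495, 0.843, -0.21], [-0.389, -0.001, -0.921]] F [-0.3  0.5  0.3] w 0.087
[-0.45 -0.17  0.38  2.28  0.45  0.75  0.65]
turn [-0.0, -0.001, 0.002] shift [4.26, -0.08, 10.27] rows>= 1.8
```

>>> apply_moves(moves=[[[0,0,0],[2.1,0,5.1],1],[[0,0,0],[4.2,0,10.2],1],[[0,0,0],[4.2,0,10.2],1],[[0,0,0],[4.2,0,10.2],0],[[0,0,0],[4.2,0,10.2],0],[[0,0,0],[4.2,0,10.2],0],[[0,0,0],[4.2,0,10.2],0],[[0,0,0],[4.2,0,10.2],0]])

```text
clock: 11.9
position: [0.4734, -0.1033, 0.0103]
eef_rot: [0.275, 0.941, -0.056, 0.19]
contact_force: [-0.1, 0.1, -0.0]
grip_width: 0.045
```

```bash
python3 - <<'E'
from h import *
s=st(); print(np.round(s['joint_pos'],2)); save('wrist','w7')
U=np.array([.7035,.0235,0]);x=np.array([.9957,.0929,0]);y=np.array([-.0929,.9957,0]); 
for d in(-.145,-.09,-.06):print((U+d*x-.13*y).round(4))
q=(U-.145*x-.13*y); a=tuple(s['position'][:2])
plan([((*a,.025),-.57,.4),((q[0],q[1],.025),.093,.4),((q[0],q[1],.012),.093,.4)])
E
```

```text
t 11.9 p [ 0.4734 -0.1033  0.0103] 
R [[-0.776, 0.54, 0.327], [0.497, 0.842, -0.21], [-0.389, -0.0, -0.921]] F [-0.1  0.1 -0. ] w 0.045
[-0.44  0.07  0.4   2.37  0.5   0.42  0.54]
[ 0.5712 -0.1194  0.    ]
[ 0.626  -0.1143  0.    ]
[ 0.6558 -0.1115  0.    ]
turn [-0.0, -0.0, 0.0] shift [-0.57, -0.01, -1.36] rows>= 0.2
turn [-0.258, 0.0, -0.611] shift [-8.39, 3.92, 3.55] rows>= 3.6
turn [0.0, 0.0, 0.0] shift [0.51, 0.0, 1.2] rows>= 0.2
```

View pics/w7.png

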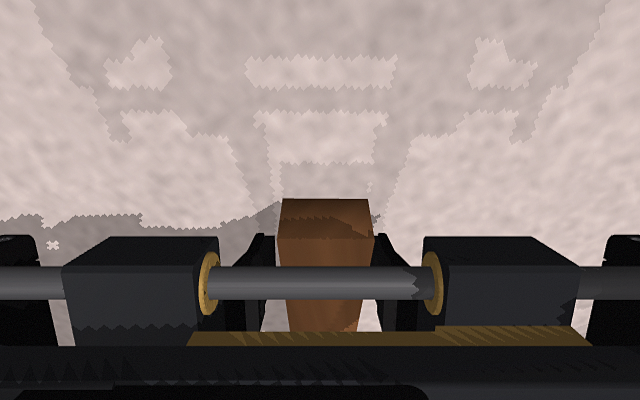

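>>> apply_moves(moves=[[[0,0,0],[0,0,0],0],[[0,0,0],[0,0,0],0],[[0,0,0],[0,0,0],0],[[0,0,0],[-0.6,0,-1.4],0],[[0,0,0],[-0.6,0,-1.4],0]])

```text
clock: 12.58
position: [0.4739, -0.1032, 0.0258]
eef_rot: [0.276, 0.941, -0.056, 0.191]
contact_force: [0.6, 0.7, 0.0]
grip_width: 0.0396
```

>>> apply_moves(moves=[[[-0.065,0,-0.155],[-2,1,0.9],0],[[-0.13,0,-0.31],[-4.2,2,1.8],0],[[-0.2,0,-0.46],[-6.3,3,2.7],0],[[-0.258,0,-0.61],[-8.4,3.9,3.55],0],[[-0.258,0,-0.61],[-8.4,3.9,3.55],0],[[-0.258,0,-0.61],[-8.4,3.9,3.55],0]])

```text
clock: 13.32
position: [0.5714, -0.12, 0.0242]
eef_rot: [-0.047, 0.979, 0.009, 0.198]
contact_force: [-0.1, -0.4, -1.3]
grip_width: 0.0394
```

```bash
python3 - <<'E'
from h import *
s=st(); im=save('wrist','w8'); U=np.array([.7035,.0235,0]);x=np.array([.9957,.0929,0]);y=np.array([-.0929,.9957,0]); 
q=(U-.145*x-.13*y);r=U-.10*x-.13*y
plan([((q[0],q[1],.011),.093,.4),((r[0],r[1],.011),.093,.4)])
b=imaging.grab_frame('top')[130:250,230:390]; save('',"w8b",np.vstack([cv2.resize(im,(480,300)),cv2.resize(b,(480,290))]))
E
```

```text
t 13.32 p [ 0.5714 -0.12    0.0242] 
R [[-0.917, -0.096, 0.386], [-0.088, 0.995, 0.037], [-0.388, -0.0, -0.922]] F [-0.1 -0.4 -1.3] w 0.0394
turn [0.001, -0.0, 0.009] shift [0.56, 0.23, 1.23] rows>= 0.2
turn [0.0, 0.0, 0.0] shift [-4.14, 0.0, 1.75] rows>= 0.7
```

View pics/w8b.png

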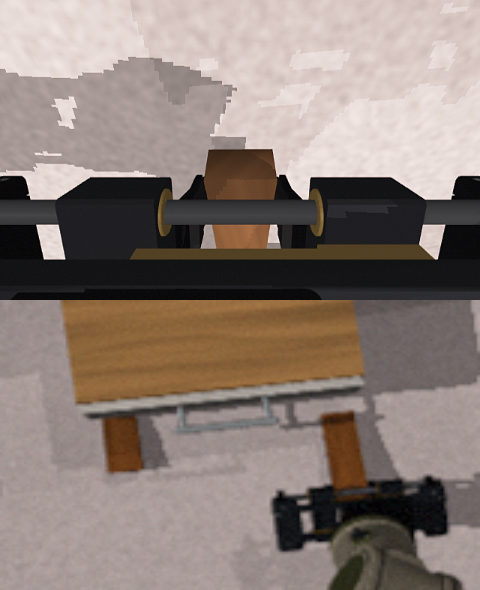

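>>> apply_moves(moves=[[[0,0,0.01],[0.5,0.2,1.2],0],[[0,0,0.01],[0.5,0.2,1.2],0],[[0,0,0.01],[-1.6,0.2,2.1],0],[[0,0,0.01],[-3.7,0.2,3.0],0],[[0,0,0.01],[-5.0,0.2,3.55],0],[[0,0,0.01],[-5.9,0.2,3.95],0],[[0,0,0.01],[-5.9,0.2,3.95],0]])

```text
clock: 14.3
position: [0.6404, -0.1109, 0.0115]
eef_rot: [-0.041, 0.979, 0.01, 0.198]
contact_force: [-0.9, 0.3, -0.1]
grip_width: 0.0397
```

>>> apply_moves(moves=[[[0,0,0],[-0.6,0,0.3],0],[[0,0,0],[-1.2,0,0.55],0],[[0,0,0],[-1.5,0,0.68],0],[[0,0,0],[-1.5,0,0.68],0]])

```text
clock: 14.8
position: [0.656, -0.11, 0.0104]
eef_rot: [-0.04, 0.98, 0.01, 0.197]
contact_force: [-2.8, -0.9, -4.7]
grip_width: 0.0393
```

>>> apply_moves(moves=[[[0,0,0],[-0.2,0,0.08],0],[[0,0,0],[-0.3,0,0.13],0],[[0,0,0],[-0.3,0,0.13],0]])

```text
clock: 15.18
position: [0.6566, -0.11, 0.0102]
eef_rot: [-0.04, 0.98, 0.011, 0.195]
contact_force: [-26.2, 0.5, 17.1]
grip_width: 0.0395
```

>>> apply_moves(moves=[[[0,0,0],[-0.3,0,0.1],0.75],[[0,0,0],[-0.2,0,0.1],0.75],[[0,0,0],[0,0,-1],0.75],[[0,0,0],[1.5,0,-6],0.75],[[0,0,0],[3,0,-11],0.75],[[0,0,0],[3,0,-16],0.8],[[0,0,0],[3,0,-16],0.8]])

```text
clock: 16.05
position: [0.5717, -0.1186, 0.1523]
eef_rot: [-0.04, 0.979, 0.01, 0.202]
contact_force: [0.3, 1.3, -0.1]
grip_width: 0.0688
```

```bash
python3 - <<'E'
from h import *
s=st(); print(np.round(s['joint_pos'],2))
plan([((.62,.015,.19),-1.478,0)])
im=save('top','top3'); m=np.zeros(1)
hsv=cv2.cvtColor(im,cv2.COLOR_RGB2HSV); m=((hsv[...,0]<14)&(hsv[...,1]>110)).astype(np.uint8); m[:178]=0;m[:,220:];m[:,:230]=0;m[270:]=0;m[:,390:]=0
n,l,q,c=cv2.connectedComponentsWithStats(m); print(q[1:],c[1:])
imaging.grab_frame('scene')
for t in ('stapler_mid','tape_mid','unit','measure_mid','knife_mid'):
  for cm in('top','scene'): print(t,cm,[(round(d['p'],2),np.round(d['extent']).astype(int).tolist()) for d in finder.silhouettes(cm,t)[:2]])
E
```

```text
t 16.05 p [ 0.5717 -0.1186  0.1523] 
R [[-0.915, -0.082, 0.394], [-0.074, 0.997, 0.035], [-0.396, 0.003, -0.918]] F [ 0.3  1.3 -0.1] w 0.0688
[-0.05  0.03  0.25  2.03 -0.19  0.7   1.97]
turn [0.319, 0.318, 1.536] shift [-6.9, 12.93, -1.09] rows>= 8.6
[[264 178  14  23 186]
 [336 178  13  14 126]
 [266 200   1   1   1]
 [268 200   1   1   1]
 [352 214   1   1   1]
 [352 216   1   1   1]
 [361 217   1   1   1]
 [349 219   1   1   1]
 [364 219   2   2   2]
 [369 218   1   1   1]
 [369 220   1   1   1]
 [369 224   1   1   1]
 [336 227   1   1   1]
 [341 227   1   1   1]] [[270.73655914 189.46774194]
 [342.4047619  184.45238095]
 [266.         200.        ]
 [268.         200.        ]
 [352.         214.        ]
 [352.         216.        ]
 [361.         217.        ]
 [349.         219.        ]
 [364.5        219.5       ]
 [369.         218.        ]
 [369.         220.        ]
 [369.         224.        ]
 [336.         227.        ]
 [341.         227.        ]]
stapler_mid top [(0.61, [420, 211, 12, 38])]
stapler_mid scene [(0.67, [249, 158, 26, 26])]
tape_mid top [(0.54, [204, 208, 19, 14])]
tape_mid scene [(0.61, [416, 276, 18, 20])]
unit top [(0.7, [300, 131, 109, 106]), (0.17, [270, 191, 11, 24])]
unit scene [(0.88, [278, 270, 142, 139]), (0.74, [490, 276, 32, 28])]
measure_mid top [(0.65, [304, 174, 98, 22])]
measure_mid scene []
knife_mid top []
knife_mid scene []
```

>>> apply_moves(moves=[[[0.15,0.15,0.7],[-3.5,6.5,-3],0.8],[[0.32,0.32,1.536],[-6.9,12.9,-1.1],0.8],[[0.32,0.32,1.536],[-6.9,12.9,-1.1],0.8],[[0.32,0.32,1.536],[-6.9,12.9,-1.1],0.8],[[0.32,0.32,1.536],[-6.9,12.9,-1.1],0.8],[[0.32,0.32,1.536],[-6.9,12.9,-1.1],0.8],[[0.32,0.32,1.536],[-6.9,12.9,-1.1],0.8],[[0.32,0.32,1.536],[-6.9,12.9,-1.1],0.8]])

```text
clock: 17.65
position: [0.619, 0.0161, 0.1842]
eef_rot: [0.572, 0.82, 0.0, 0.032]
contact_force: [-0.4, 0.1, -0.0]
grip_width: 0.0694
```

```bash
python3 - <<'E'
from h import *
s=st(); print(np.round(s['joint_pos'],2))
plan([((.62,.015,.19),-1.478,0)])
im=save('wrist','w9')
for t in('drawer_handle',):
  for d in finder.silhouettes('wrist',t)[:2]: print(t,d['p'],d['extent'])
E
```

```text
t 17.65 p [0.619  0.0161 0.1842] 
R [[-0.344, 0.937, 0.053], [0.937, 0.347, -0.037], [-0.053, 0.037, -0.998]] F [-0.4  0.1 -0. ] w 0.0694
[-0.3   0.3   0.22  1.59 -0.02  1.2   0.27]
turn [0.044, 0.048, 0.26] shift [-0.17, 0.07, -0.57] rows>= 1.4
drawer_handle 0.61 [445.6, 166.2, 186.1, 332.4]
```

View pics/w9.png

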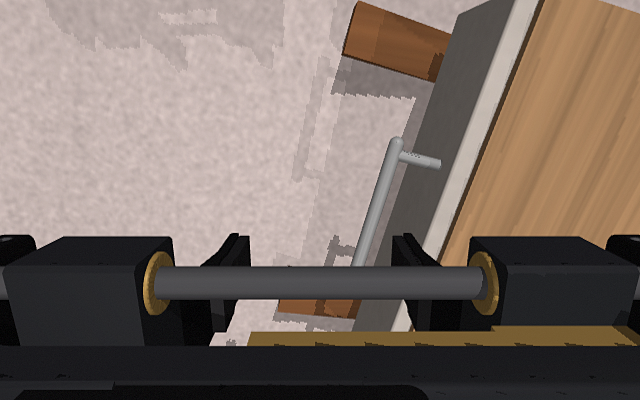

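```bash
python3 - <<'E'
from h import *
s=st()
A=ray('wrist',[[395,146],[358,262]],.106,s); print(A.round(4))
x=np.array([.9957,.0929,0]);y=np.array([-.0929,.9957,0]); d=A[0]-A[1]; print('yaw',np.arctan2(-d[0],d[1]))
mid=A[0]-.052*y; print('mid',mid)
print('panel',((ray('wrist',[[545,0],[447,235]],.124,s)-mid)@x).round(4))
plan([((mid[0],mid[1],.17),-1.478,0),((mid[0],mid[1],.09),-1.478,0)])
E
```

```text
t 17.75 p [0.6195 0.0153 0.184 ] 
R [[-0.347, 0.936, 0.054], [0.936, 0.349, -0.038], [-0.054, 0.038, -0.998]] F [-0.2 -0.4  0.7] w 0.0696
[[ 0.656   0.071   0.106 ]
 [ 0.6653 -0.0176  0.106 ]]
yaw 0.10561820525635786
mid [0.66078803 0.01919216 0.106     ]
panel [0.0499 0.0486]
turn [0.044, 0.049, 0.263] shift [-0.99, 3.95, 1.6] rows>= 1.5
turn [0.0, 0.0, 0.0] shift [0.0, 0.0, 8.0] rows>= 1.3
```

>>> apply_moves(moves=[[[0.04,0.05,0.26],[-1,3.95,1.6],0.3],[[0.04,0.05,0.26],[-1,3.95,1.6],0.3],[[0.04,0.05,0.26],[-1,3.95,1.6],0.3],[[0.04,0.05,0.26],[-1,3.95,1.6],0.3],[[0.04,0.05,0.26],[-1,3.95,1.6],0.3]], newtons=25)

```text
clock: 18.38
position: [0.6602, 0.0199, 0.1713]
eef_rot: [0.671, 0.742, 0.003, 0.002]
contact_force: [-0.5, 0.5, 0.3]
grip_width: 0.0293
```

```bash
python3 - <<'E'
from h import *
s=st(); plan([((.6605,.019,.088),-1.478,0)])
E
```

```text
t 18.38 p [0.6602 0.0199 0.1713] 
R [[-0.101, 0.995, 0.006], [0.995, 0.101, 0.002], [0.002, 0.007, -1.0]] F [-0.5  0.5  0.3] w 0.0293
turn [0.007, -0.002, 0.008] shift [-0.11, -0.03, 8.33] rows>= 1.3
```

>>> apply_moves(moves=[[[0.007,0,0.008],[-0.1,0,3],0.3],[[0.007,0,0.008],[-0.1,0,6],0.3],[[0.007,0,0.008],[-0.1,0,8.3],0.3],[[0.007,0,0.008],[-0.1,0,8.3],0.3]])

```text
clock: 18.88
position: [0.6595, 0.019, 0.0863]
eef_rot: [0.674, 0.739, -0.001, -0.002]
contact_force: [1.0, -0.2, 0.4]
grip_width: 0.0264
```

>>> apply_moves(moves=[[[0,0,0],[0,0,0],0],[[0,0,0],[0,0,0],0],[[0,0,0],[0,0,0],0]])

```text
clock: 19.25
position: [0.6612, 0.0188, 0.0889]
eef_rot: [0.674, 0.738, 0.0, -0.001]
contact_force: [-2.8, -0.0, 6.1]
grip_width: 0.0089
```

>>> apply_moves(moves=[[[0,0,0],[0,-1.5,0],0],[[0,0,0],[0,-4,0],0],[[0,0,0],[0,-7,0],0],[[0,0,0],[0,-10,0],0],[[0,0,0],[0,-13,0],0],[[0,0,0],[0,-16,0],0],[[0,0,0],[0,-18,0],0],[[0,0,0],[0,-18,0],0]])

```text
clock: 20.25
position: [0.481, 0.0006, 0.0888]
eef_rot: [0.675, 0.738, -0.0, -0.0]
contact_force: [-0.9, -7.0, 0.2]
grip_width: 0.0092
```

```bash
python3 - <<'E'
from h import *
s=st(); im=save('wrist','w10')
save('top','top4'); imaging.grab_frame('scene')
print('drawer',[(round(d['p'],2),np.round(d['extent']).astype(int).tolist()) for d in finder.silhouettes('top','drawer')[:2]])
for t in ('stapler_mid','tape_mid'):
  for d in finder.silhouettes('top',t)[:1]:
    r=cv2.minAreaRect(np.argwhere(d['mask'])[:,::-1].astype(np.float32)); b=ray('top',cv2.boxPoints(r),.04); print(t,round(d['p'],2),b.mean(0).round(3),b[:,:2].round(3).tolist())
  print([(round(d['p'],2),ray('scene',[d['extent'][:2]],.03)[0].round(3)) for d in finder.silhouettes('scene',t)[:2]])
b=im; save('',"w10b",np.vstack([cv2.resize(im,(480,300)),cv2.resize(imaging.grab_frame('top')[110:260,120:450],(480,218))]))
E
```

```text
t 20.25 p [0.481  0.0006 0.0888] 
R [[-0.089, 0.996, -0.001], [0.996, 0.089, -0.0], [0.0, -0.001, -1.0]] F [-0.9 -7.   0.2] w 0.0092
drawer [(0.94, [311, 195, 96, 67])]
stapler_mid 0.96 [ 0.558 -0.376  0.04 ] [[0.621, -0.359], [0.62, -0.398], [0.494, -0.394], [0.495, -0.355]]
[(0.95, array([ 0.562, -0.372,  0.03 ]))]
tape_mid 0.49 [0.558 0.359 0.04 ] [[0.587, 0.39], [0.585, 0.327], [0.53, 0.328], [0.531, 0.39]]
[(0.81, array([0.564, 0.363, 0.03 ]))]
```

View pics/w10b.png

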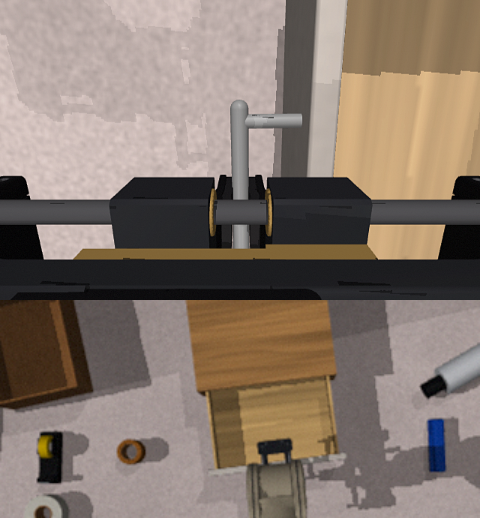

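>>> apply_moves(moves=[[[0,0,0],[0,0,0],0.3],[[0,0,0],[0,0,0],0.3],[[0,0,0],[0,0,0],0.3],[[0,0,0],[0,0,-3],0.3],[[0,0,0],[0,0,-8],0.3],[[0,0,0],[0,0,-12],0.3]])

```text
clock: 21.45
position: [0.4819, 0.0025, 0.2097]
eef_rot: [0.674, 0.738, 0.0, -0.001]
contact_force: [-0.2, 1.0, -0.5]
grip_width: 0.0263
```

```bash
python3 - <<'E'
from h import *
s=st(); plan([((.53,.36,.19),.09,0)])
E
```

```text
t 21.45 p [0.4819 0.0025 0.2097] 
R [[-0.091, 0.996, -0.001], [0.996, 0.091, 0.002], [0.002, -0.001, -1.0]] F [-0.2  1.  -0.5] w 0.0263
turn [0.001, -0.002, -1.57] shift [35.16, 8.03, 2.02] rows>= 8.4
```

>>> apply_moves(moves=[[[0,0,-0.8],[18,4,1],1],[[0,0,-1.57],[35,8,2],1],[[0,0,-1.57],[35,8,2],1],[[0,0,-1.57],[35,8,2],1],[[0,0,-1.57],[35,8,2],1],[[0,0,-1.57],[35,8,2],1],[[0,0,-1.57],[35,8,2],1],[[0,0,-1.57],[35,8,2],1]])

```text
clock: 22.45
position: [0.5294, 0.3591, 0.1875]
eef_rot: [-0.014, 1.0, 0.0, -0.001]
contact_force: [-0.3, -0.8, 0.8]
grip_width: 0.0865
```

```bash
python3 - <<'E'
from h import *
s=st(); print(np.round(s['joint_pos'],2)); im=save('wrist','w11'); save('scene','scene3'); T=[]
for cm,z in(('wrist',.03),('scene',.026)):
  for d in finder.silhouettes(cm,'tape_mid')[:2]: print(cm,round(d['p'],2),np.round(d['extent']).tolist(),ray(cm,[d['extent'][:2]],z,s)[0].round(4))
plan([((.53,.36,.19),.09,0)])
E
```

```text
t 22.45 p [0.5294 0.3591 0.1875] 
R [[-1.0, -0.027, -0.003], [-0.027, 1.0, 0.001], [0.003, 0.001, -1.0]] F [-0.3 -0.8  0.8] w 0.0865
[-0.59  0.39 -0.1   1.46  0.04  1.3   0.9 ]
wrist 0.57 [323.0, 218.0, 70.0, 71.0] [0.5625 0.3621 0.03  ]
scene 0.71 [411.0, 271.0, 15.0, 26.0] [0.5704 0.3635 0.026 ]
scene 0.39 [489.0, 276.0, 31.0, 31.0] [0.4209 0.5662 0.026 ]
turn [0.001, -0.002, -0.075] shift [-0.03, 0.18, -0.18] rows>= 0.4
```

>>> apply_moves(moves=[[[0,0,0],[-3.6,0.2,5],1],[[0,0,0],[-3.6,0.2,11],1],[[0,0,0],[-3.6,0.2,16.9],1],[[0,0,0],[-3.6,0.2,16.9],1],[[0,0,0],[-3.6,0.2,16.9],0],[[0,0,0],[-3.6,0.2,16.9],0],[[0,0,0],[-3.6,0.2,16.9],0],[[0,0,0],[-3.6,0.2,16.9],0]], newtons=25)

```text
clock: 23.65
position: [0.5662, 0.3614, 0.0208]
eef_rot: [-0.01, 1.0, 0.001, -0.0]
contact_force: [-0.9, -1.8, 6.9]
grip_width: 0.0592
```

>>> apply_moves(moves=[[[0,0,0],[0,0,0],0],[[0,0,0],[0,0,-5],0],[[0,0,0],[0,0,-11],0],[[0,0,0],[0,0,-15],0],[[0,0,0],[0,0,-15],0]])

```text
clock: 24.28
position: [0.5673, 0.3621, 0.1738]
eef_rot: [-0.01, 1.0, 0.003, 0.002]
contact_force: [-0.0, -0.8, -1.6]
grip_width: 0.0594
```

```bash
python3 - <<'E'
from h import *
s=st(); U=np.array([.708,.0235,0]);x=np.array([.9957,.0929,0]);y=np.array([-.0929,.9957,0]); q=U-.11*x+.075*y; save('wrist','w12')
print([(round(d['p'],2),np.round(d['extent']).tolist()) for d in finder.silhouettes('wrist','tape_mid')[:2]])
plan([((q[0],q[1],.17),.093,0),((q[0],q[1],.066),.093,0)])
E
```

```text
t 24.27 p [0.5673 0.3621 0.1738] 
R [[-1.0, -0.02, 0.004], [-0.02, 1.0, 0.005], [-0.004, 0.005, -1.0]] F [-0.  -0.8 -1.6] w 0.0594
[(0.89, [323.0, 254.0, 146.0, 149.0])]
turn [0.001, -0.002, -0.073] shift [-2.06, -27.34, -0.14] rows>= 4.4
turn [0.0, 0.0, 0.0] shift [0.0, 0.0, 10.4] rows>= 1.7
```

>>> apply_moves(moves=[[[0,0,-0.07],[-0.5,-7,0],0],[[0,0,-0.07],[-1,-13,0],0],[[0,0,-0.07],[-1.5,-19,0],0],[[0,0,-0.07],[-2,-25,0],0],[[0,0,-0.07],[-2,-27.3,0],0],[[0,0,-0.07],[-2,-27.3,0],0],[[0,0,-0.07],[-2,-27.3,0],0]])

```text
clock: 25.25
position: [0.5904, 0.0899, 0.1677]
eef_rot: [-0.046, 0.999, 0.001, -0.002]
contact_force: [-0.7, 0.7, -0.6]
grip_width: 0.0598
```

```bash
python3 - <<'E'
from h import *
s=st(); im=save('wrist','w13'); plan([((.594,.088,.071),.093,0)])
E
```

```text
t 25.25 p [0.5904 0.0899 0.1677] 
R [[-0.996, -0.091, -0.004], [-0.091, 0.996, 0.002], [0.003, 0.002, -1.0]] F [-0.7  0.7 -0.6] w 0.0598
turn [0.002, -0.003, -0.001] shift [-0.35, -0.28, 9.7] rows>= 1.6
```

View pics/w13.png

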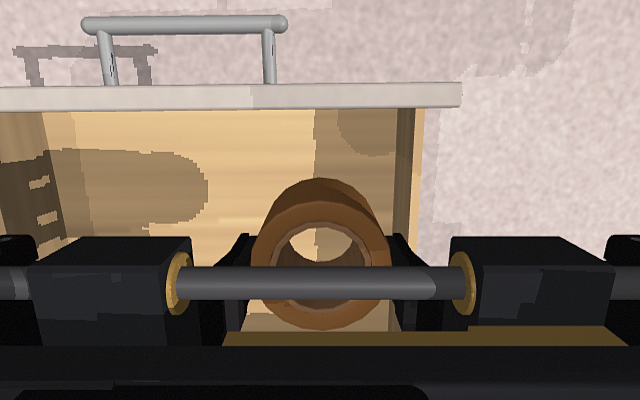

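>>> apply_moves(moves=[[[0,0,0],[-0.2,-1.5,3],0],[[0,0,0],[-0.2,-1.8,7],0],[[0,0,0],[-0.2,-1.8,9.8],0],[[0,0,0],[-0.2,-1.8,9.8],0],[[0,0,0],[-0.2,-1.8,9.8],0.85],[[0,0,0],[-0.2,-1.8,9.8],0.85],[[0,0,0],[-0.2,-1.8,9.8],0.85]])

```text
clock: 26.18
position: [0.5949, 0.071, 0.0717]
eef_rot: [-0.045, 0.999, 0.001, -0.0]
contact_force: [-0.6, 0.5, 0.5]
grip_width: 0.0728
```

>>> apply_moves(moves=[[[0,0,0],[0,0,-3],0.85],[[0,0,0],[0,0,-7],0.85],[[0,0,0],[0,0,-13],0.85],[[0,0,0],[0,0,-13],0.85]])

```text
clock: 26.68
position: [0.5974, 0.071, 0.2066]
eef_rot: [-0.045, 0.999, 0.001, 0.004]
contact_force: [0.1, -0.3, -0.5]
grip_width: 0.074
```

```bash
python3 - <<'E'
from h import *
s=st(); im=save('wrist','w14'); imaging.grab_frame('top'); imaging.grab_frame('scene')
print([(round(d['p'],2),np.round(d['extent']).tolist(),ray('wrist',[d['extent'][:2]],.09,s)[0].round(3)) for d in finder.silhouettes('wrist','tape_mid')[:2]])
for t in ('stapler_mid','tape_mid','drawer','unit'):
  for d in finder.silhouettes('top',t)[:1]:
    r=cv2.minAreaRect(np.argwhere(d['mask'])[:,::-1].astype(np.float32)); b=ray('top',cv2.boxPoints(r),.04); print(t,round(d['p'],2),b.mean(0).round(3),b[:,:2].round(3).tolist())
print([(round(d['p'],2),ray('scene',[d['extent'][:2]],.025)[0].round(3)) for d in finder.silhouettes('scene','stapler_mid')[:2]])
plan([((.53,-.376,.19),-.03,0)])
E
```

```text
t 26.68 p [0.5974 0.071  0.2066] 
R [[-0.996, -0.089, 0.007], [-0.089, 0.996, 0.003], [-0.008, 0.002, -1.0]] F [ 0.1 -0.3 -0.5] w 0.074
[(0.72, [325.0, 180.0, 77.0, 77.0], array([0.586, 0.074, 0.09 ]))]
stapler_mid 0.83 [ 0.559 -0.376  0.04 ] [[0.625, -0.356], [0.623, -0.401], [0.494, -0.397], [0.495, -0.352]]
drawer 0.92 [0.602 0.007 0.04 ] [[0.702, 0.18], [0.761, -0.115], [0.501, -0.165], [0.443, 0.127]]
unit 0.68 [0.744 0.031 0.04 ] [[0.999, 0.227], [1.031, -0.115], [0.488, -0.163], [0.457, 0.174]]
[(0.96, array([ 0.563, -0.379,  0.025]))]
turn [0.001, -0.003, 0.12] shift [10.41, -43.9, 0.97] rows>= 7.2
```

>>> apply_moves(moves=[[[0,0,0.06],[3,-12,0],1],[[0,0,0.12],[6,-24,0],1],[[0,0,0.12],[9,-36,1],1],[[0,0,0.12],[10.4,-43.9,1],1],[[0,0,0.12],[10.4,-43.9,1],1],[[0,0,0.12],[10.4,-43.9,1],1],[[0,0,0.12],[10.4,-43.9,1],1],[[0,0,0.12],[10.4,-43.9,1],1]])

```text
clock: 28.12
position: [0.5277, -0.3811, 0.1896]
eef_rot: [0.018, 1.0, -0.0, -0.002]
contact_force: [0.5, -0.5, 0.7]
grip_width: 0.0868
```

```bash
python3 - <<'E'
from h import *
s=st(); im=save('wrist','w15')
for d in finder.silhouettes('wrist','stapler_mid')[:2]:
  r=cv2.minAreaRect(np.argwhere(d['mask'])[:,::-1].astype(np.float32)); b=ray('wrist',cv2.boxPoints(r),.03,s); print(round(d['p'],2),np.round(d['extent']),b.mean(0).round(3),b[:,:2].round(3).tolist())
plan([((.56,-.377,.022),-.03,0)])
E
```

```text
t 28.12 p [ 0.5277 -0.3811  0.1896] 
R [[-0.999, 0.037, -0.004], [0.037, 0.999, -0.001], [0.004, -0.001, -1.0]] F [ 0.5 -0.5  0.7] w 0.0868
0.55 [319. 208.  41. 123.] [ 0.551 -0.383  0.03 ] [[0.492, -0.4], [0.491, -0.367], [0.61, -0.364], [0.61, -0.401]]
turn [0.001, -0.003, -0.003] shift [-3.11, 0.16, 16.75] rows>= 2.7
```

>>> apply_moves(moves=[[[0,0,0],[-2.9,0,5],1],[[0,0,0],[-2.9,0,11],1],[[0,0,0],[-2.9,0,16.8],1],[[0,0,0],[-2.9,0,16.8],1],[[0,0,0],[-2.9,0,16.8],0],[[0,0,0],[-2.9,0,16.8],0],[[0,0,0],[-2.9,0,16.8],0],[[0,0,0],[-2.9,0,16.8],0]], newtons=30)

```text
clock: 29.22
position: [0.5596, -0.3768, 0.0233]
eef_rot: [0.015, 1.0, 0.0, -0.0]
contact_force: [-0.5, 0.2, 0.2]
grip_width: 0.0549
```

>>> apply_moves(moves=[[[0,0,0],[0,0,0],0],[[0,0,0],[0,0,0],0],[[0,0,0],[0,0,-5],0],[[0,0,0],[0,0,-11],0],[[0,0,0],[0,0,-16],0],[[0,0,0],[0,0,-16],0]])

```text
clock: 29.98
position: [0.5612, -0.3781, 0.1873]
eef_rot: [0.015, 1.0, -0.001, 0.002]
contact_force: [-0.2, 0.6, -0.3]
grip_width: 0.0015
```

```bash
python3 - <<'E'
from h import *
s=st(); U=np.array([.708,.0235,0]);x=np.array([.9957,.0929,0]);y=np.array([-.0929,.9957,0]); q=U-.09*x-.06*y; imaging.grab_frame('wrist')
print([(round(d['p'],2),np.round(d['extent']).tolist()) for d in finder.silhouettes('wrist','stapler_mid')[:2]])
plan([((q[0],q[1],.18),.093,0),((q[0],q[1],.072),.093,0)])
E
```

```text
t 29.98 p [ 0.5612 -0.3781  0.1873] 
R [[-1.0, 0.03, 0.005], [0.03, 1.0, -0.003], [-0.005, -0.002, -1.0]] F [-0.2  0.6 -0.3] w 0.0015
[(0.77, [320.0, 176.0, 39.0, 141.0]), (0.49, [573.0, 278.0, 35.0, 84.0])]
turn [0.001, -0.002, -0.123] shift [-5.44, 33.39, 0.25] rows>= 5.4
turn [0.0, 0.0, 0.0] shift [0.0, 0.0, 10.8] rows>= 1.7
```

```bash
python3 - <<'E'
from h import *
s=st(); im=save('wrist','w16'); d=finder.silhouettes('wrist','stapler_mid')[0]
r=cv2.minAreaRect(np.argwhere(d['mask'])[:,::-1].astype(np.float32)); b=ray('wrist',cv2.boxPoints(r),.03,s); print(b.mean(0).round(3),b[:,:2].round(3).tolist())
save('',"w16b",np.vstack([cv2.resize(im,(480,300))]))
E
```

```text
t 30.07 p [ 0.5595 -0.3767  0.1822] 
R [[-1.0, 0.03, -0.002], [0.03, 1.0, 0.001], [0.002, 0.001, -1.0]] F [-0.4  0.6  0.2] w 0.0007
[ 0.558 -0.38   0.03 ] [[0.493, -0.394], [0.494, -0.361], [0.623, -0.364], [0.622, -0.4]]
```

View pics/w16b.png

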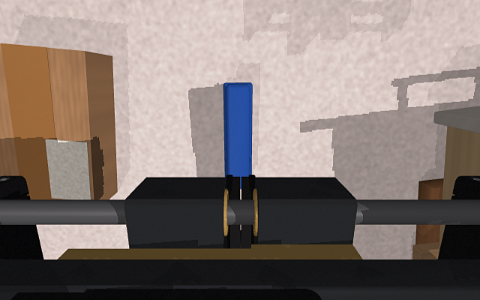

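>>> apply_moves(moves=[[[0,0,0],[0,0,0],0.8],[[0,0,0],[0,0,0],0.8],[[0,0,0],[0,0,0],0.8],[[0,0,0],[0,0,3],0.8],[[0,0,0],[0,0,6],0.8],[[0,0,0],[0,0,9],0.8],[[0,0,0],[0,0,9],0.8]])

```text
clock: 31.05
position: [0.5579, -0.3757, 0.0899]
eef_rot: [0.015, 1.0, 0.002, -0.003]
contact_force: [0.0, -0.3, 0.4]
grip_width: 0.0625
```

>>> apply_moves(moves=[[[0,0,0],[0,0,4],0.8],[[0,0,0],[0,0,7.1],0.8],[[0,0,0],[0,0,7.1],0.8],[[0,0,0],[0,0,7.1],0],[[0,0,0],[0,0,7.1],0],[[0,0,0],[0,0,7.1],0],[[0,0,0],[0,0,7.1],0],[[0,0,0],[0,0,7.1],0]], newtons=35)

```text
clock: 32.05
position: [0.5592, -0.3771, 0.0216]
eef_rot: [0.015, 1.0, 0.0, -0.001]
contact_force: [-0.0, 0.6, -0.8]
grip_width: 0.0277
```

>>> apply_moves(moves=[[[0,0,0],[0,0,0],0],[[0,0,0],[0,0,0],0],[[0,0,0],[0,0,0],0],[[0,0,0],[0,0,0],0],[[0,0,0],[0,0,0],0]])

```text
clock: 32.67
position: [0.5592, -0.3771, 0.0216]
eef_rot: [0.015, 1.0, 0.0, -0.001]
contact_force: [-0.2, -4.5, 5.3]
grip_width: 0.0275
```

Gripped at 27.5 mm (the narrower upper part). Lift and check.

>>> apply_moves(moves=[[[0,0,0],[0,0,-4],0],[[0,0,0],[0,0,-10],0],[[0,0,0],[0,0,-16],0],[[0,0,0],[0,0,-16],0],[[0,0,0],[0,0,-16],0]])

```text
clock: 33.3
position: [0.5591, -0.3755, 0.1796]
eef_rot: [0.015, 1.0, 0.002, -0.002]
contact_force: [0.5, 0.1, -1.5]
grip_width: 0.0281
```

```bash
python3 - <<'E'
from h import *
s=st(); U=np.array([.708,.0235,0]);x=np.array([.9957,.0929,0]);y=np.array([-.0929,.9957,0]); q=U-.092*x-.055*y; imaging.grab_frame('wrist')
print([(round(d['p'],2),np.round(d['extent']).tolist()) for d in finder.silhouettes('wrist','stapler_mid')[:2]])
plan([((q[0],q[1],.18),.093,0),((q[0],q[1],.072),.093,0)])
E
```

```text
t 33.3 p [ 0.5591 -0.3755  0.1796] 
R [[-1.0, 0.029, -0.004], [0.029, 1.0, 0.003], [0.004, 0.003, -1.0]] F [ 0.5  0.1 -1.5] w 0.0281
[(0.72, [318.0, 224.0, 72.0, 216.0])]
turn [0.004, -0.005, -0.123] shift [-5.28, 33.75, -0.04] rows>= 5.5
turn [0.0, 0.0, 0.0] shift [0.0, 0.0, 10.8] rows>= 1.7
```

>>> apply_moves(moves=[[[0,0,-0.04],[-1.5,6,0],0],[[0,0,-0.08],[-3,12,0],0],[[0,0,-0.12],[-4,18,0],0],[[0,0,-0.12],[-5,24,0],0],[[0,0,-0.12],[-5.3,30,0],0],[[0,0,-0.12],[-5.3,33.7,0],0],[[0,0,-0.12],[-5.3,33.7,0],0],[[0,0,-0.12],[-5.3,33.7,0],0]])

```text
clock: 34.4
position: [0.6219, -0.0423, 0.1803]
eef_rot: [-0.045, 0.999, 0.0, -0.002]
contact_force: [0.1, -1.3, -2.3]
grip_width: 0.0278
```

```bash
python3 - <<'E'
from h import *
s=st(); im=save('wrist','w17'); plan([((.6113,-.0228,.071),.093,0)])
print([(round(d['p'],2),np.round(d['extent']).tolist()) for d in finder.silhouettes('wrist','stapler_mid')[:2]])
E
```

```text
t 34.4 p [ 0.6219 -0.0423  0.1803] 
R [[-0.996, -0.089, -0.004], [-0.089, 0.996, 0.001], [0.004, 0.001, -1.0]] F [ 0.1 -1.3 -2.3] w 0.0278
turn [0.001, -0.004, -0.005] shift [0.85, 2.1, 10.96] rows>= 1.8
[(0.86, [320.0, 224.0, 75.0, 217.0])]
```

View pics/w17.png

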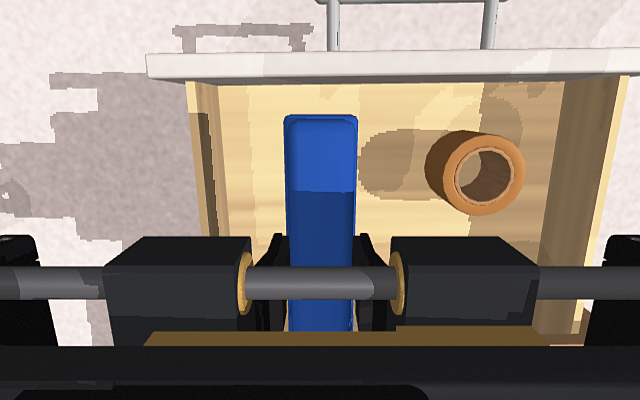

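>>> apply_moves(moves=[[[0,0,0],[0.3,0,3],0],[[0,0,0],[0.3,0,7],0],[[0,0,0],[0.3,0,10.9],0],[[0,0,0],[0.3,0,10.9],0],[[0,0,0],[0.3,0,10.9],0.6],[[0,0,0],[0.3,0,10.9],0.6],[[0,0,0],[0.3,0,10.9],0.6],[[0,0,0],[0.3,0,10.9],0.6]])

```text
clock: 35.5
position: [0.6197, -0.0417, 0.0732]
eef_rot: [-0.045, 0.999, 0.001, -0.001]
contact_force: [-0.1, -0.6, 0.3]
grip_width: 0.0513
```

>>> apply_moves(moves=[[[0,0,0],[0,0,-3],0.6],[[0,0,0],[0,0,-7],0.6],[[0,0,0],[0,0,-14],0.6],[[0,0,0],[0,0,-14],0.6]])

```text
clock: 36.0
position: [0.6219, -0.042, 0.2181]
eef_rot: [-0.045, 0.999, 0.001, 0.003]
contact_force: [-0.4, 0.4, -0.5]
grip_width: 0.052
```

```bash
python3 - <<'E'
from h import *
s=st(); U=np.array([.708,.0235,0]);x=np.array([.9957,.0929,0]);y=np.array([-.0929,.9957,0])
imaging.grab_frame('wrist')
for t in('stapler_mid','tape_mid'):
  for d in finder.silhouettes('wrist',t)[:1]:
    r=cv2.minAreaRect(np.argwhere(d['mask'])[:,::-1].astype(np.float32)); b=ray('wrist',cv2.boxPoints(r),.085,s)-U; print(t,round(d['p'],2),np.c_[b@x,b@y].round(3).tolist())
imaging.grab_frame('top')
for t in('stapler_mid','tape_mid','knife_mid','measure_mid','drawer'):
  print(t,[(round(d['p'],2),np.round(d['extent']).astype(int).tolist()) for d in finder.silhouettes('top',t)[:2]])
q=U-.26*x; plan([((q[0],q[1],.20),.093,0),((q[0],q[1],.085),.093,0)])
E
```

```text
t 36.0 p [ 0.6219 -0.042   0.2181] 
R [[-0.996, -0.089, 0.006], [-0.089, 0.996, 0.001], [-0.006, 0.001, -1.0]] F [-0.4  0.4 -0.5] w 0.052
stapler_mid 0.69 [[-0.16, -0.074], [-0.16, -0.041], [-0.033, -0.039], [-0.034, -0.076]]
tape_mid 0.6 [[-0.11, 0.009], [-0.16, 0.04], [-0.122, 0.101], [-0.068, 0.073]]
stapler_mid []
tape_mid [(0.62, [289, 204, 18, 17])]
knife_mid [(0.58, [289, 203, 15, 19])]
measure_mid []
drawer [(0.9, [310, 201, 102, 67])]
turn [0.002, -0.003, -0.003] shift [16.57, 5.62, 1.22] rows>= 2.8
turn [0.0, 0.0, 0.0] shift [0.0, 0.0, 11.5] rows>= 1.8
```

>>> apply_moves(moves=[[[0,0,0],[6,2,0],0],[[0,0,0],[12,4,0],0],[[0,0,0],[17,5.6,0],0],[[0,0,0],[17,5.6,0],0],[[0,0,0],[17,5.6,4],0],[[0,0,0],[17,5.6,9],0],[[0,0,0],[17,5.6,13],0],[[0,0,0],[17,5.6,13],0]])

```text
clock: 37.45
position: [0.4435, -0.0016, 0.0807]
eef_rot: [-0.045, 0.999, 0.0, -0.004]
contact_force: [0.1, -0.7, 0.6]
grip_width: 0.0008
```

```bash
python3 - <<'E'
from h import *
s=st(); U=np.array([.708,.0235,0]);x=np.array([.9957,.0929,0]); print(np.round(s['joint_pos'],2))
for d in(-.21,-.065,-.06): q=U+d*x; plan([((q[0],q[1],.088),.093,0)])
E
```

```text
t 37.45 p [ 0.4435 -0.0016  0.0807] 
R [[-0.996, -0.089, -0.007], [-0.089, 0.996, 0.0], [0.007, 0.001, -1.0]] F [ 0.1 -0.7  0.6] w 0.0008
[-0.16  0.08  0.07  2.08 -0.01  0.99  1.57]
turn [0.001, -0.007, -0.004] shift [-5.57, 0.06, -0.77] rows>= 0.9
turn [0.001, -0.007, -0.004] shift [-20.07, 0.11, -0.88] rows>= 3.2
turn [0.001, -0.007, -0.004] shift [-20.57, 0.12, -0.88] rows>= 3.3
```

>>> apply_moves(moves=[[[0,0,0],[-1.5,0,-0.5],0],[[0,0,0],[-4,0,-0.6],0],[[0,0,0],[-7,0,-0.6],0],[[0,0,0],[-10,0,-0.6],0],[[0,0,0],[-13,0,-0.6],0],[[0,0,0],[-16,0,-0.6],0],[[0,0,0],[-18.5,0,-0.6],0],[[0,0,0],[-18.5,0,-0.6],0]])

```text
clock: 38.45
position: [0.6313, 0.0157, 0.0901]
eef_rot: [-0.045, 0.999, 0.001, 0.0]
contact_force: [0.2, -0.2, -0.2]
grip_width: 0.0005
```

>>> apply_moves(moves=[[[0,0,0],[-0.7,0,0],0],[[0,0,0],[-1.2,0,0],0],[[0,0,0],[-1.2,0,0],0]])

```text
clock: 38.83
position: [0.6414, 0.0164, 0.0889]
eef_rot: [-0.045, 0.999, 0.001, -0.001]
contact_force: [-0.2, 0.3, -0.3]
grip_width: 0.0005
```

>>> apply_moves(moves=[[[0,0,0],[-0.4,0,0],0],[[0,0,0],[-0.7,0,0],0],[[0,0,0],[-0.7,0,0],0]])

```text
clock: 39.2
position: [0.6457, 0.0168, 0.0884]
eef_rot: [-0.045, 0.999, 0.001, -0.004]
contact_force: [-15.7, 0.1, 10.0]
grip_width: 0.0005
```

>>> apply_moves(moves=[[[0,0,0],[1,0,0],0],[[0,0,0],[4,0,0],0],[[0,0,0],[8,0,-4],0],[[0,0,0],[13,0,-10],0],[[0,0,0],[17,0,-15],0],[[0,0,0],[20,0,-18],0],[[0,0,0],[20,0,-18],0]])

```text
clock: 40.08
position: [0.4493, -0.0013, 0.273]
eef_rot: [-0.045, 0.999, 0.001, 0.003]
contact_force: [0.7, -0.6, -0.5]
grip_width: 0.0001
```

```bash
python3 - <<'E'
from h import *
s=st(); a=save('top','top9'); 
for t in('stapler_mid','tape_mid','knife_mid','measure_mid','drawer','unit','parcel','dispenser','labelroll'):
  print(t,[(round(d['p'],2),np.round(d['extent']).astype(int).tolist()) for d in finder.silhouettes('top',t)[:2]])
b=imaging.grab_frame('scene')
save('',"fin",np.vstack([cv2.resize(a[60:280,100:530],(600,307),interpolation=cv2.INTER_CUBIC),cv2.resize(b[130:330,150:520],(600,290))]))
E
```

```text
t 40.08 p [ 0.4493 -0.0013  0.273 ] 
R [[-0.996, -0.089, 0.006], [-0.089, 0.996, 0.003], [-0.006, 0.002, -1.0]] F [ 0.7 -0.6 -0.5] w 0.0001
stapler_mid []
tape_mid []
knife_mid [(0.55, [302, 173, 90, 22])]
measure_mid []
drawer [(0.62, [304, 170, 98, 16])]
unit [(0.84, [298, 132, 109, 106])]
parcel [(0.63, [484, 212, 45, 56])]
dispenser [(0.85, [154, 219, 23, 34])]
labelroll [(0.93, [152, 258, 32, 28])]
```

View pics/fin.png

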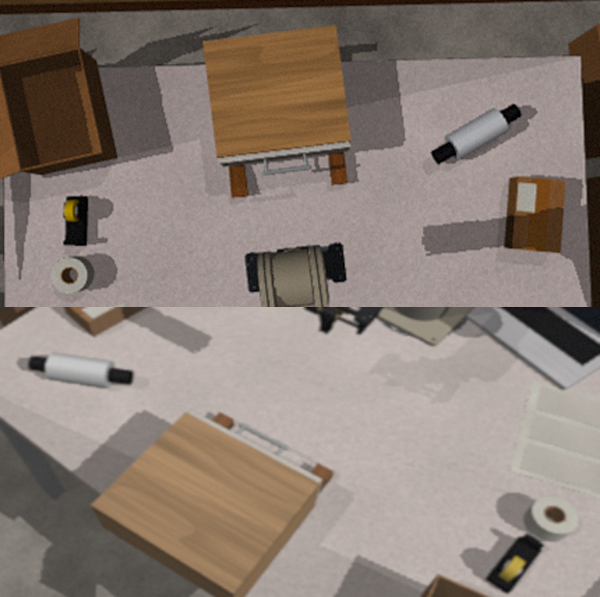

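```bash
python3 - <<'E'
import cv2,numpy as np
a,b,c=[cv2.imread(f'pics/{n}.png') for n in('top0','top9','top3')]
R=(slice(165,190),slice(255,345))
for n,i in(('0',a),('3',c)):
  g=lambda k:cv2.cvtColor(k[R],cv2.COLOR_BGR2GRAY).astype(np.float32)
  print(n,cv2.phaseCorrelate(g(i),g(b)))
h=cv2.cvtColor(b,cv2.COLOR_BGR2HSV); m=((h[...,0]<14)&(h[...,1]>110)).astype(np.uint8); m[:178]=0;m[:,:230]=0;m[230:]=0;m[:,390:]=0
n,l,q,_=cv2.connectedComponentsWithStats(m); print([r.tolist() for r in q[1:] if r[4]>20])
for col in(300,310): print(a[168:188,col].mean(1).astype(int).tolist(),b[168:188,col].mean(1).astype(int).tolist())
E
```

```text
0 ((-0.4485855839820019, 0.97595620189907), 0.3732918412950304)
3 ((-0.0699250058618901, 0.45828580023095533), 0.9633506100972493)
[[264, 178, 14, 23, 187], [337, 178, 12, 14, 119]]
[133, 157, 161, 113, 51, 44, 67, 85, 129, 149, 144, 141, 130, 115, 120, 110, 126, 147, 153, 150] [130, 151, 159, 113, 47, 44, 67, 83, 120, 144, 143, 140, 119, 103, 117, 106, 125, 146, 150, 149]
[154, 161, 110, 40, 46, 74, 126, 144, 142, 145, 144, 114, 108, 119, 106, 133, 152, 147, 146, 143] [152, 156, 105, 38, 53, 74, 126, 142, 144, 146, 143, 114, 111, 120, 94, 125, 145, 147, 141, 140]
```

```bash
python3 -c "
from h import *
print(workorder.hand_in())"
```

```text
the job is handed in; nothing more can be done
None
```

I finished the job and handed it in at about 40 s on the robot clock; the hand-in gave no verdict.

- **Wedges:** I pushed one wedge in, thin end first, about 130 mm left and one about 130 mm right of the middle of the front edge. Each stopped against a measured push of 26–31 N. Both still showed at the same place in the last top picture.
- **Drawer and tools:** I pulled the drawer open by about 180 mm. The stapler and the tape roll, the only tools I found on the bench, went in. I then pushed the drawer until it stopped at about 16 N.
- **Last checks:** The final pictures show the drawer shut, the unit level, and the dispenser, parcel and label roll where they started. No tools show on the bench.
- **What failed or disagreed:**
  - My first stapler grasp lifted before the fingers had closed; the second held.
  - The tape roll read about 2 cm from its first position; I picked it up at a fresh measurement.
  - The networks gave some low-confidence knife and measure hits on the drawer, wedge or tape roll; the pictures showed neither tool.
  - In the last comparison the handle sat within about 1 pixel (3 mm) of its first position. An opening smaller than that would not show.

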